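Open the orange bayonet cover of the bench dust filter

ROBOT

A 7-joint arm with a two-finger parallel gripper is mounted at the origin on a cart in front of the work surface, level with it; the furniture and walls round the work are solid. World frame = base frame: x ahead of the robot, y to its left, z up, the work surface at z = 0. Lengths are in m, angles in rad, forces in N, time in s.
With the tool pointing down it reaches from about 0.425 to 0.875 m from the base axis. Payload 8.4 kg.
Tool frame: the origin (TCP) lies between the finger pads; the fingertips stand 25 mm ahead of it and the grasp point (between the pads) lies 6 mm ahead of it; z points along the fingers, y is the line along which they close (so a half turn about z gives the same grasp; the last joint's range is limited). The gripper opens to 87 mm and grips with 3 to 60 N. Pads are 19 mm wide; open, the fingers measure 117 mm over their backs; the gripper's body (75 mm by 190 mm) begins 51 mm behind the grasp point.
Start: joints at [1.014, 0.333, 0.04, 1.465, -0.013, 1.343, -0.059], TCP at [0.287, -0.583, 0.219] pointing down, gripper open.
Joint ranges: [-2.58, 2.58], [-0.38, 2.09], [-1.3, 1.39], [0.25, 2.4], [-1.5, 4.64], [0.08, 2.09], [-2.65, 2.65]. Speed limits (rad/s): [2.22, 2.22, 2.79, 2.79, 3.14, 3.14, 3.14].

INTERFACE

Orientations are given as [roll, pitch, yaw] about the fixed x, y, z axes, in that order (R = Rz(yaw) Ry(pitch) Rx(roll)).
In Python, from bench import env, optics gives the robot as it stands.
- The arm moves only by the shell command python3 -m crank 'ROWS' [FORCE]. ROWS is JSON, a list of rows, each an object of numbers: "tx", "ty", "tz": the shift along the world's x, y, z in cm; "twist": the turn about the world's z in rad; "grip": the closure, from 0 (fully open) to 1 (shut). A call has 1 to 5 rows; each row is the pose to reach, as a shift and turn from the pose commanded when the call began; what a row does not reach only later rows make up. A row lasts 1/8 s, in which the tool goes at most 62.5 mm and 10.7 degrees, less where a joint would pass 70% of its speed; a pose out of reach is approached as far as the arm can. A call with a gripper value outside its range is refused whole. The fingers move at their own pace and stop on an object; FORCE is the grip in N (left out, the last holds). Time passes only in rows, so rows that repeat a pose let the fingers close. It gives the time, the measured TCP pose, the force, the opening and the grip force at its end, in the units of the state.
- env.read_state(): the state, without advancing time (a new reading comes with each control period).
- optics.capture(name): name is "scene" or "top" or "wrist"; returns a dict with "pixels" (480x640x3 uint8, red, green, blue), "z_map" (480x640 float32, m along the optical axis (not along the pixel's ray), 0 where there is no reading), "intrinsics" (3x3 intrinsics, pixels), "T" (4x4, takes a point from camera to world coordinates). Camera axes: x right, y down, z forward; pixel columns grow to the right and rows downward; lengths in m; the calibration is good to about 2 mm. A picture is of the moment at which its call begins.
- env.finish_job(): hands the job in; it is judged then, once.
The state is a dict: "t": time; "qpos": joint angles; "qvel": joint speeds; "joint_efforts": joint torques, N m; "eef_pos": TCP position; "eef_rot": TCP orientation; "wrist_force": force on the tool from outside, world axes, zero at the start; "wrist_torque": the same for the moment, N m; "gripper_width": finger opening in m; "grip_force": force on a finger pad.
Only numpy, scipy, OpenCV 4.12 (cv2) and the standard library are available. Lean on these libraries where they do the work, as an engineer would, in place of code of your own. Each camera call takes 0.05 s, during which the arm holds its last target. There are 200 camera calls.

TASK

The filter under the orange cover needs changing. Twist the orange bayonet cover about a quarter turn anticlockwise (seen from above) in its housing until its lugs come free, lift it off, and set it down upright, wholly on the round green mat, without dropping it. Leave the blue cover shut.

Things in the scene. Friction and masses are not known exactly. Their poses are not given: they have to be found in the camera images.
- orange_cover: Loose orange bayonet cover, 0.12 kg. Origin: centre of underside, z up. Spigot 53 mm dia, z 0-10; disc 60 mm dia, z 10-24; two lugs at z 10-15 reach to 38 mm from the axis at +x and -x; on top a grip bar 50 mm long (x), 14 wide (y), z 24-58, white stripe on top. Pinch the bar across y, fingertips above z 24; it turns easily. Starts shut in orange_housing.
- blue_grip_end (a point): Point on the blue cover, which is the same as the orange one but for its colour and shuts a second such housing: at the +x end of its grip bar, 25 mm from its axis, 50 mm above its underside. Leave this cover as it is.
- orange_housing: Fixed round housing, 89 mm dia (flange 104), rim 40 mm high, stub to +x. Origin: centre of underside, z up. Shut cover's underside sits 30 mm above it, 2 mm play; cover x within 7 deg of housing x. Steel keepers (tops at 52 mm) hold the lugs. Turned anticlockwise from above (+z) they are free at 60 to 102 deg (white marks), stop at 103. Then lift straight up; lugs clear the keepers after 12 mm.
- mat: Fixed round green mat with a black edge, 160 mm in diameter, on the worktop. Origin: centre of its underside; its top is 4 mm higher.
Things that resemble listed ones, but are neither listed nor needed, are in the scene too. Several things have the shape of the orange_cover; the one meant has the colours described above.

How it is judged:
By the outcome, as a careful person would: the job done as asked, in the order asked, and still so for the second after the job is handed in, with the robot touching nothing.
It also fails if it takes over 43 s, if anything falls off the work surface, if the arm or the gripper's body presses on something with over 40 N, if the wrist force passes 120 N, or if a joint passes its speed limit or range.

## Working session

There is one attempt and no reset: what is moved stays moved. The work goes in short steps, Python scripts to look and compute and a shell command to move; the robot and the scene stay as the last step left them, time stands still between calls to the robot, and variables do not carry over. Pictures are saved under pics/ and viewed, at most 10 in all, crops included, and the job is handed in when it is done.

```bash
mkdir -p pics; cat > h.py <<'E'
import numpy as np, cv2
from bench import env, optics
def cap(n):
    c=optics.capture(n); return c
def pts(c):
    v,u=np.mgrid[:480,:640]; z=c["z_map"]; K=c["intrinsics"]
    P=np.stack([(u-K[0,2])/K[0,0]*z,(v-K[1,2])/K[1,1]*z,z],-1)
    return P@c["T"][:3,:3].T+c["T"][:3,3]
def save(c,name): cv2.imwrite("pics/"+name,c["pixels"][:,:,::-1])
E
python3 - <<'E'
from h import *
a=cap("top");b=cap("scene")
np.savez("top.npz",**a);np.savez("scene.npz",**b)
save(a,"top.png");save(b,"scene.png")
print(a["T"],b["T"]); s=env.read_state();print(s)
E
```

```text
[[ 0.00601436 -0.99331852  0.11524823  0.42554633]
 [-0.99997025 -0.00541762  0.00549042 -0.38635625]
 [-0.00482937 -0.11527783 -0.99332155  0.93688284]
 [ 0.          0.          0.          1.        ]] [[-0.90314387 -0.18752951  0.38621734  0.13495306]
 [-0.42928603  0.38043227 -0.81913662  0.44963807]
 [ 0.00668275 -0.90559592 -0.42408887  0.5065291 ]
 [ 0.          0.          0.          1.        ]]
{'t': 0.1, 'qpos': array([ 1.01374891,  0.33382868,  0.03987072,  1.46615816, -0.01337184,
        1.34330985, -0.05848609]), 'qvel': array([-6.08160444e-04, -1.02718109e-03,  2.81105812e-05, -2.48648380e-03,
        9.33575516e-04,  2.50937230e-03,  9.04790096e-04]), 'joint_efforts': array([ 4.91963976e-03, -6.57811618e+01,  1.34027425e+00, -4.04708076e+01,
       -5.97892259e-02,  4.09438368e-02,  1.24905719e-04]), 'eef_pos': array([ 0.28709489, -0.58269114,  0.21846775]), 'eef_rot': array([-3.14015923e+00,  1.22095094e-04,  4.57854942e-01]), 'wrist_force': array([ 0.46401046,  0.36485498, -0.20951329]), 'wrist_torque': array([ 0.01145758, -0.03055619, -0.00074841]), 'grip_force': 0.0, 'gripper_width': 0.087120811208843}
```

View pics/top.png

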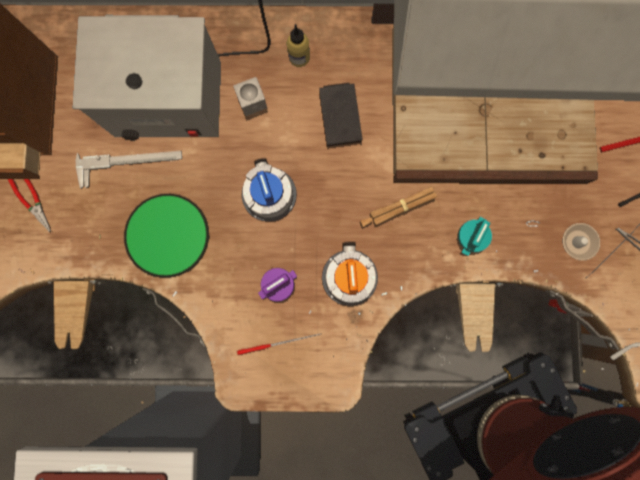

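View pics/scene.png

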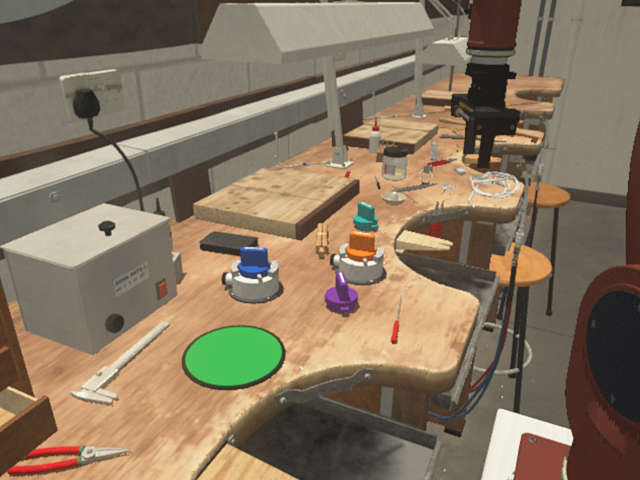

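The top view shows four covers of this shape: orange (352,277), shut in a housing, blue (267,188), shut in a housing, loose purple (277,285) and loose teal (475,236). Only (352,277) is orange with a white stripe, so it fits the description. The green mat is at (167,235). Next I'll measure them and confirm with a crop.

```bash
python3 - <<'E'
from h import *
a=dict(np.load("top.npz"));P=pts(a);im=a["pixels"]
hsv=cv2.cvtColor(im,cv2.COLOR_RGB2HSV)
K,T=a["intrinsics"],a["T"]
def ray(u,v,h):
    d=T[:3,:3]@np.array([(u-K[0,2])/K[0,0],(v-K[1,2])/K[1,1],1]);return T[:3,3]+d*(h-T[2,3])/d[2]
def big(m):
    n,l,s,c=cv2.connectedComponentsWithStats(m.astype(np.uint8));i=1+s[1:,4].argmax();return l==i
H,S,V=[hsv[...,i].astype(int) for i in range(3)]
roi=np.zeros((480,640),bool);roi[240:315,315:390]=1
o=big((H>4)&(H<22)&(S>170)&(V>150)&roi)
g=big((H>45)&(H<75)&(S>120))
print("z at mat",np.median(P[g][:,2]))
(c,r)=cv2.minEnclosingCircle(np.argwhere(g)[:,::-1].astype(np.float32));print("mat",c,r,ray(*c,.004), P[g].mean(0))
# orange bar top by depth
zz=P[...,2]
t=roi&(zz>.080)&(zz<.1)
print("bar top n",t.sum(),P[t].mean(0),np.median(zz[t]))
q=P[t][:,:2].astype(np.float32);print("bar rect",cv2.minAreaRect(q))
for nm,R in (("orange",(250,305,335,368)),("blue",(165,212,250,285))):
    m=np.zeros_like(roi);m[R[0]:R[1],R[2]:R[3]]=1
    w=big(m&(S<90)&(V>170)&(zz>.075))
    uv=np.argwhere(w)[:,::-1].astype(np.float32);W=np.array([ray(u,v,.088) for u,v in uv])[:,:2].astype(np.float32)
    l=cv2.fitLine(W,cv2.DIST_L2,0,.01,.01).ravel();print(nm,"stripe",w.sum(),cv2.minAreaRect(W),np.degrees(np.arctan2(l[1],l[0])))
d=roi&(zz>.045)&(zz<.060)&(o);print("disc",d.sum(),P[d].mean(0))
fl=np.zeros_like(roi);fl[235:320,310:390]=1;fl&=(zz>.008)
q=P[fl][:,:2].astype(np.float32);print("housing",cv2.minEnclosingCircle(q))
rm=fl&(zz>.034)&(zz<.046)&(S<60);q=P[rm][:,:2].astype(np.float32);print("rim",cv2.minEnclosingCircle(q))
cv2.imwrite("pics/crop.png",cv2.resize(im[225:325,230:390],None,fx=5,fy=5,interpolation=2)[:,:,::-1])
E
```

```text
z at mat 0.004131035384481674
mat (166.03182983398438, 235.44381713867188) 40.72236251831055 [ 0.53877797 -0.09677975  0.004     ] [ 0.539486   -0.09676576  0.00620629]
bar top n 249 [ 0.46367592 -0.43790257  0.08731603] 0.08751126264351283
bar rect ((0.4641677737236023, -0.43798238039016724), (0.04915914312005043, 0.014773773029446602), 5.2605109214782715)
orange stripe 29 ((0.4634867310523987, -0.43833866715431213), (0.030307024717330933, 0.0024303989484906197), 5.119330406188965) 5.4757185
blue stripe 61 ((0.618375837802887, -0.2865753471851349), (0.03379855304956436, 0.004879109561443329), 19.082841873168945) 19.089235
disc 564 [ 0.46287414 -0.43747999  0.05404256]
housing ((0.46870389580726624, -0.4289390444755554), 0.0607290044426918)
rim ((0.4637032449245453, -0.4380926191806793), 0.04443712159991264)
```

View pics/crop.png

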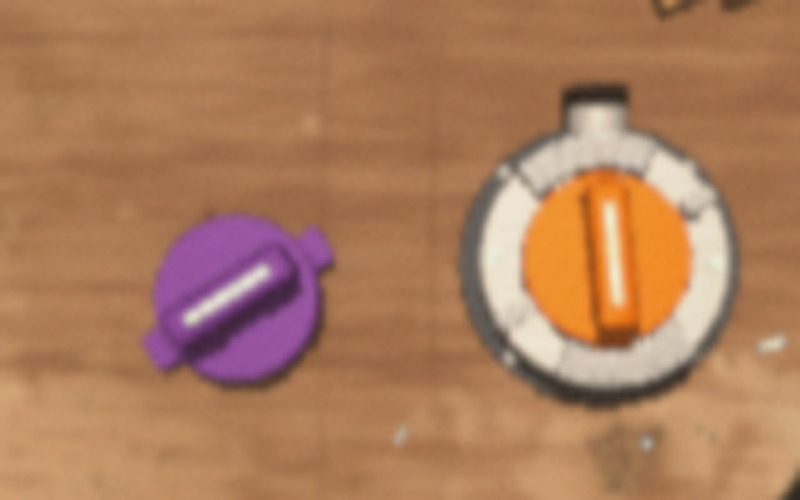

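The crop confirms it: the orange cover with the white stripe sits shut in its housing at (352,277), stub up. Purple is loose and has its lugs exposed. The cover is at about (0.464, -0.438) with yaw about 5.3°, so I'll move above it.

```bash
python3 -m crank '[{"tx":4,"ty":3.4,"tz":-1,"twist":-0.1},{"tx":8.5,"ty":7,"tz":-2,"twist":-0.2},{"tx":13,"ty":10.6,"tz":-3,"twist":-0.3},{"tx":17.7,"ty":14.5,"tz":-4.8,"twist":-0.365},{"tx":17.7,"ty":14.5,"tz":-4.8,"twist":-0.365}]'
python3 -m crank '[{"tx":0},{"tx":0}]'
python3 - <<'E'
from h import *
a=cap("wrist");save(a,"w1.png");P=pts(a);zz=P[...,2]
s=env.read_state();print(s["eef_pos"],s["eef_rot"],s["qpos"])
hsv=cv2.cvtColor(a["pixels"],cv2.COLOR_RGB2HSV).astype(int)
near=np.hypot(P[...,0]-.464,P[...,1]+.438)
t=(zz>.08)&(zz<.096)&(near<.04)
q=P[t][:,:2].astype(np.float32);print(t.sum(),P[t].mean(0),cv2.minAreaRect(q))
r=(zz>.034)&(zz<.046)&(near<.06);
if r.sum():print(cv2.minEnclosingCircle(P[r][:,:2].astype(np.float32)))
E
```

```text
[ 0.28712092 -0.58277417  0.21858432] [-3.14041833e+00  3.69192206e-05  4.57730757e-01] [ 1.01381392  0.33375089  0.03987519  1.46602275 -0.01344147  1.3432594
 -0.058527  ]
0 [nan nan nan] ((0.0, 0.0), (0.0, 0.0), 0.0)$[0]: bad value
$[0]: bad value
<stdin>:7: RuntimeWarning: Mean of empty slice.
  ret = um.true_divide(
```

View pics/w1.png

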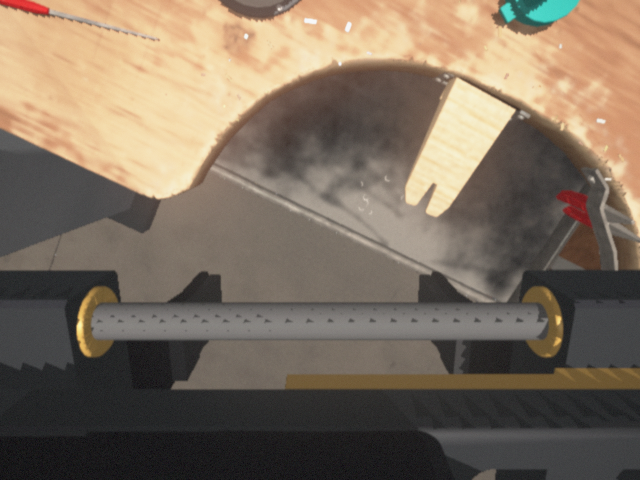

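The arm didn't move: the wrist view still shows the start pose, with teal at (540,8). Rows evidently need every key, grip included.

```bash
python3 -m crank '[{"tx":4,"ty":3.4,"tz":-1,"twist":-0.1,"grip":0},{"tx":8.5,"ty":7,"tz":-2,"twist":-0.2,"grip":0},{"tx":13,"ty":10.6,"tz":-3,"twist":-0.3,"grip":0},{"tx":17.7,"ty":14.5,"tz":-4.8,"twist":-0.365,"grip":0},{"tx":17.7,"ty":14.5,"tz":-4.8,"twist":-0.365,"grip":0}]'
python3 -m crank '[{"tx":0,"ty":0,"tz":0,"twist":0,"grip":0},{"tx":0,"ty":0,"tz":0,"twist":0,"grip":0}]'
python3 - <<'E'
from h import *
a=cap("wrist");save(a,"w2.png");P=pts(a);zz=P[...,2]
s=env.read_state();print(s["eef_pos"],s["eef_rot"],s["qpos"])
near=np.hypot(P[...,0]-.464,P[...,1]+.438)
t=(zz>.08)&(zz<.096)&(near<.04)
q=P[t][:,:2].astype(np.float32);print(t.sum(),P[t].mean(0),cv2.minAreaRect(q))
r=(zz>.034)&(zz<.046)&(near<.06);
if r.sum():print(cv2.minEnclosingCircle(P[r][:,:2].astype(np.float32)))
E
```

```text
t: 0.78
eef_pos: [0.4686, -0.432, 0.1692]
eef_rot: [-3.137, 0.0, 0.101]
wrist_force: [-0.9, 0.0, 0.8]
gripper_width: 0.0874
grip_force: 0.0
t: 1.02
eef_pos: [0.4629, -0.4397, 0.1716]
eef_rot: [3.141, 0.0, 0.09]
wrist_force: [-0.4, -0.1, -0.1]
gripper_width: 0.087
grip_force: 0.0
[ 0.46297191 -0.43963986  0.17164217] [3.14077684e+00 4.22420957e-05 9.03441618e-02] [ 0.70535187  0.33775819 -0.02004464  1.55662669  0.00765154  1.24673765
 -0.79644533]
1580 [ 0.46347725 -0.43731713  0.08830534] ((0.46213874220848083, -0.4374997913837433), (0.049871306866407394, 0.01477121189236641), 4.580413341522217)
((0.46205830574035645, -0.4373374879360199), 0.04448624700307846)
```

View pics/w2.png

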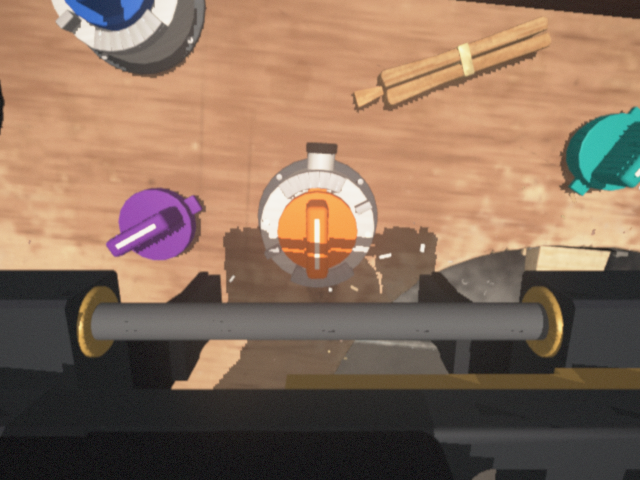

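The wrist view has the orange bar centred at (317,232) and aligned with the tool. Descend and grip.

```bash
python3 -m crank '[{"tx":0,"ty":0.2,"tz":-3,"twist":0,"grip":0.3},{"tx":0,"ty":0.2,"tz":-6,"twist":0,"grip":0.3},{"tx":0,"ty":0.2,"tz":-8,"twist":0,"grip":0.3},{"tx":0,"ty":0.2,"tz":-8.7,"twist":0,"grip":0.3},{"tx":0,"ty":0.2,"tz":-8.7,"twist":0,"grip":0.3}]' 20
python3 -m crank '[{"tx":0,"ty":0,"tz":0,"twist":0,"grip":0.6},{"tx":0,"ty":0,"tz":0,"twist":0,"grip":1},{"tx":0,"ty":0,"tz":0,"twist":0,"grip":1},{"tx":0,"ty":0,"tz":0,"twist":0,"grip":1},{"tx":0,"ty":0,"tz":0,"twist":0,"grip":1}]' 20
```

```text
t: 1.7
eef_pos: [0.4642, -0.4364, 0.0845]
eef_rot: [3.141, -0.0, 0.092]
wrist_force: [-0.1, -0.1, 0.4]
gripper_width: 0.0613
grip_force: 0.0
t: 2.33
eef_pos: [0.4643, -0.436, 0.0843]
eef_rot: [-3.142, -0.0, 0.093]
wrist_force: [-1.2, -1.0, 0.1]
gripper_width: 0.0188
grip_force: 0.0
```

```bash
python3 -m crank '[{"tx":0,"ty":0,"tz":0,"twist":0,"grip":1},{"tx":0,"ty":0,"tz":0,"twist":0,"grip":1},{"tx":0,"ty":0,"tz":0,"twist":0,"grip":1}]' 20
```

```text
t: 2.7
eef_pos: [0.4643, -0.4363, 0.0844]
eef_rot: [3.141, -0.0, 0.093]
wrist_force: [-0.7, -0.3, 0.3]
gripper_width: 0.0128
grip_force: 20.0
```

Gripped at 20 N. Turn 80° anticlockwise.

```bash
python3 -m crank '[{"tx":0,"ty":0,"tz":0,"twist":0.12,"grip":1},{"tx":0,"ty":0,"tz":0,"twist":0.25,"grip":1},{"tx":0,"ty":0,"tz":0,"twist":0.4,"grip":1},{"tx":0,"ty":0,"tz":0,"twist":0.55,"grip":1},{"tx":0,"ty":0,"tz":0,"twist":0.7,"grip":1}]'
python3 -c "
from h import *;s=env.read_state();print(s['wrist_torque'],s['qpos'])"
```

```text
t: 3.32
eef_pos: [0.4642, -0.4356, 0.084]
eef_rot: [-3.141, -0.0, 0.798]
wrist_force: [-0.2, 0.3, -0.1]
gripper_width: 0.0124
grip_force: 20.0
[0.00977078 0.03634898 0.0073294 ] [ 0.80048782  0.41242303 -0.1479086   1.64527524  0.06629394  1.08954786
 -0.13886588]
```

```bash
python3 -m crank '[{"tx":0,"ty":0,"tz":0,"twist":0.15,"grip":1},{"tx":0,"ty":0,"tz":0,"twist":0.3,"grip":1},{"tx":0,"ty":0,"tz":0,"twist":0.45,"grip":1},{"tx":0,"ty":0,"tz":0,"twist":0.6,"grip":1},{"tx":0,"ty":0,"tz":0,"twist":0.7,"grip":1}]'
python3 -m crank '[{"tx":0,"ty":0,"tz":0,"twist":0,"grip":1},{"tx":0,"ty":0,"tz":0,"twist":0,"grip":1}]'
python3 - <<'E'
from h import *;s=env.read_state();print(s['wrist_torque'],s['qpos'])
a=cap("top");i=a["pixels"][225:325,300:400];b=cap("wrist")["pixels"][130:350,200:440]
cv2.imwrite("pics/turn.png",np.hstack([cv2.resize(i,(400,400)),cv2.resize(b,(400,400))])[:,:,::-1])
E
```

```text
t: 3.95
eef_pos: [0.4635, -0.4358, 0.0837]
eef_rot: [-3.14, -0.001, 1.497]
wrist_force: [-1.8, 0.2, -0.1]
gripper_width: 0.0129
grip_force: 20.0
t: 4.2
eef_pos: [0.4638, -0.4358, 0.0839]
eef_rot: [-3.141, -0.001, 1.49]
wrist_force: [-1.1, -0.0, -1.5]
gripper_width: 0.0122
grip_force: 20.0
[0.01722934 0.31551679 0.02529224] [ 0.89529078  0.42265171 -0.26862227  1.64005501  0.12273276  1.09654765
  0.51253436]
```

View pics/turn.png

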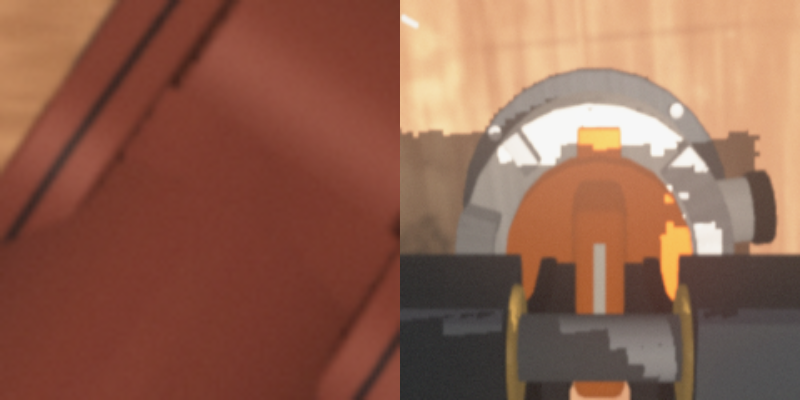

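In the right half (wrist view) the cover has turned with the grip. Its lug at (598,138) lies mid-gap between the keepers, so it is free. Lift straight up.

```bash
python3 -m crank '[{"tx":0,"ty":0,"tz":0.4,"twist":0,"grip":1},{"tx":0,"ty":0,"tz":1,"twist":0,"grip":1},{"tx":0,"ty":0,"tz":1.6,"twist":0,"grip":1},{"tx":0,"ty":0,"tz":2.4,"twist":0,"grip":1},{"tx":0,"ty":0,"tz":3.2,"twist":0,"grip":1}]' 25
python3 -m crank '[{"tx":0,"ty":0,"tz":1.5,"twist":0,"grip":1},{"tx":0,"ty":0,"tz":3.5,"twist":0,"grip":1},{"tx":0,"ty":0,"tz":5.5,"twist":0,"grip":1},{"tx":0,"ty":0,"tz":7,"twist":0,"grip":1},{"tx":0,"ty":0,"tz":7,"twist":0,"grip":1}]'
```

```text
t: 4.92
eef_pos: [0.4645, -0.4361, 0.1171]
eef_rot: [3.141, 0.0, 1.493]
wrist_force: [-0.7, 0.1, -1.5]
gripper_width: 0.0126
grip_force: 25.0
t: 5.55
eef_pos: [0.4649, -0.4366, 0.188]
eef_rot: [3.14, 0.002, 1.493]
wrist_force: [-0.6, -0.1, -1.1]
gripper_width: 0.0125
grip_force: 25.0
```

The cover came free: about 1.2 N is hanging on the wrist and the pads hold 12.5 mm. Carry it to the mat.

```bash
python3 -m crank '[{"tx":0.5,"ty":2,"tz":0,"twist":0,"grip":1},{"tx":1.2,"ty":5.5,"tz":0,"twist":0,"grip":1},{"tx":2,"ty":9.5,"tz":0,"twist":0,"grip":1},{"tx":3,"ty":13.5,"tz":0,"twist":0,"grip":1},{"tx":3.8,"ty":17.5,"tz":0,"twist":0,"grip":1}]'
python3 -m crank '[{"tx":0.8,"ty":4,"tz":0,"twist":0,"grip":1},{"tx":1.6,"ty":8,"tz":0,"twist":0,"grip":1},{"tx":2.6,"ty":12,"tz":0,"twist":0,"grip":1},{"tx":3.3,"ty":15,"tz":0,"twist":0,"grip":1},{"tx":3.6,"ty":16.5,"tz":0,"twist":0,"grip":1}]'
python3 -m crank '[{"tx":0,"ty":0,"tz":0,"twist":0,"grip":1},{"tx":0,"ty":0,"tz":0,"twist":0,"grip":1},{"tx":0,"ty":0,"tz":0,"twist":0,"grip":1}]'
python3 - <<'E'
from h import *
b=cap("scene");save(b,"carry.png")
P=pts(b);h=cv2.cvtColor(b["pixels"],cv2.COLOR_RGB2HSV).astype(int)
m=(h[...,0]>4)&(h[...,0]<22)&(h[...,1]>170)&(h[...,2]>100)&(np.hypot(P[...,0]-.539,P[...,1]+.097)<.06)&(P[...,2]>.05)
q=P[m];print(m.sum(),np.percentile(q,[1,50,99],axis=0))
E
```

```text
t: 6.18
eef_pos: [0.5022, -0.2577, 0.1853]
eef_rot: [-3.14, -0.001, 1.494]
wrist_force: [0.4, -0.5, -0.4]
gripper_width: 0.0124
grip_force: 25.0
t: 6.8
eef_pos: [0.5378, -0.0928, 0.1855]
eef_rot: [-3.14, -0.001, 1.496]
wrist_force: [0.0, -0.1, -0.3]
gripper_width: 0.0125
grip_force: 25.0
t: 7.18
eef_pos: [0.538, -0.0975, 0.1861]
eef_rot: [-3.141, 0.0, 1.491]
wrist_force: [-0.9, -0.3, -1.7]
gripper_width: 0.0126
grip_force: 25.0
1324 [[ 0.50949941 -0.11959386  0.13416247]
 [ 0.53113406 -0.08263548  0.15676081]
 [ 0.56209985 -0.06213505  0.19045377]]
```

View pics/carry.png

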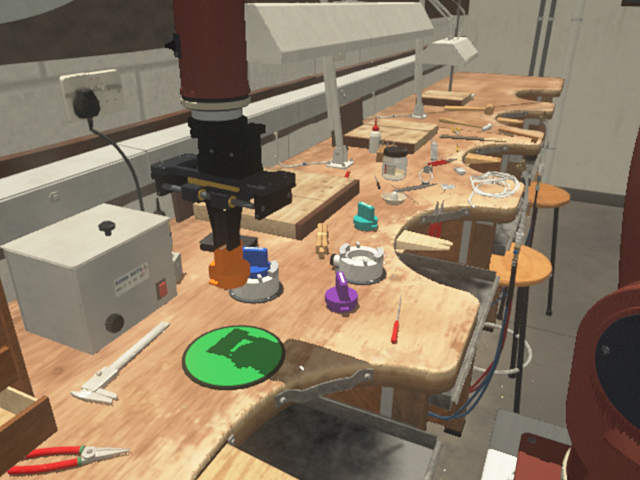

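The cover hangs upright at (230,270), over the mat (234,355), with its underside at z about 0.132. The empty housing is at (360,262), and blue is undisturbed. I'll check the clearance to the grey box, then lower.

```bash
python3 - <<'E'
from h import *
P=pts(dict(np.load("top.npz"))).reshape(-1,3)
m=(P[:,2]>.03)&(abs(P[:,1]+.097)<.12)&(P[:,0]>.5);print(np.percentile(P[m][:,0],[0.2,1,5]))
E
python3 -m crank '[{"tx":0,"ty":0,"tz":-3,"twist":0,"grip":1},{"tx":0,"ty":0,"tz":-6.5,"twist":0,"grip":1},{"tx":0,"ty":0,"tz":-9.5,"twist":0,"grip":1},{"tx":0,"ty":0,"tz":-11,"twist":0,"grip":1},{"tx":0,"ty":0,"tz":-11.7,"twist":0,"grip":1}]'
python3 -m crank '[{"tx":0,"ty":0,"tz":-0.2,"twist":0,"grip":1},{"tx":0,"ty":0,"tz":-0.4,"twist":0,"grip":1},{"tx":0,"ty":0,"tz":-0.4,"twist":0,"grip":1}]'
```

```text
[0.71269051 0.72072496 0.72615231]
t: 7.85
eef_pos: [0.5382, -0.0964, 0.0689]
eef_rot: [-3.141, -0.0, 1.492]
wrist_force: [-0.1, 0.3, 0.5]
gripper_width: 0.0126
grip_force: 25.0
t: 8.22
eef_pos: [0.5386, -0.0961, 0.0658]
eef_rot: [3.141, 0.0, 1.493]
wrist_force: [-0.3, 0.6, -2.0]
gripper_width: 0.0123
grip_force: 25.0
```

```bash
python3 -m crank '[{"tx":0,"ty":0,"tz":-0.2,"twist":0,"grip":1},{"tx":0,"ty":0,"tz":-0.4,"twist":0,"grip":1},{"tx":0,"ty":0,"tz":-0.5,"twist":0,"grip":1},{"tx":0,"ty":0,"tz":-0.5,"twist":0,"grip":1}]'
python3 -m crank '[{"tx":0,"ty":0,"tz":-0.1,"twist":0,"grip":1},{"tx":0,"ty":0,"tz":-0.1,"twist":0,"grip":1}]'
python3 -m crank '[{"tx":0,"ty":0,"tz":-0.1,"twist":0,"grip":1},{"tx":0,"ty":0,"tz":-0.1,"twist":0,"grip":1}]'
```

```text
t: 8.72
eef_pos: [0.5382, -0.096, 0.0601]
eef_rot: [-3.141, -0.0, 1.493]
wrist_force: [0.0, 0.5, -1.7]
gripper_width: 0.0125
grip_force: 25.0
t: 8.98
eef_pos: [0.5382, -0.096, 0.0592]
eef_rot: [-3.141, -0.0, 1.493]
wrist_force: [0.2, -0.2, -1.4]
gripper_width: 0.0125
grip_force: 25.0
t: 9.22
eef_pos: [0.5385, -0.0961, 0.0584]
eef_rot: [3.141, 0.0, 1.493]
wrist_force: [1.1, 0.4, 1.4]
gripper_width: 0.0125
grip_force: 25.0
```

```bash
python3 -m crank '[{"tx":0,"ty":0,"tz":-0.05,"twist":0,"grip":1},{"tx":0,"ty":0,"tz":-0.05,"twist":0,"grip":1}]'
```

```text
t: 9.48
eef_pos: [0.5388, -0.0961, 0.0582]
eef_rot: [3.141, 0.0, 1.493]
wrist_force: [2.1, 0.5, 4.5]
gripper_width: 0.0123
grip_force: 25.0
```

The upward force shows it is resting on the mat. Open gradually, then retreat.

```bash
python3 -m crank '[{"tx":0,"ty":0,"tz":0,"twist":0,"grip":0.75},{"tx":0,"ty":0,"tz":0,"twist":0,"grip":0.6},{"tx":0,"ty":0,"tz":0,"twist":0,"grip":0.45},{"tx":0,"ty":0,"tz":0,"twist":0,"grip":0.4},{"tx":0,"ty":0,"tz":0,"twist":0,"grip":0.4}]' 5
python3 -m crank '[{"tx":0,"ty":0,"tz":1.5,"twist":0,"grip":0.4},{"tx":0,"ty":0,"tz":4,"twist":0,"grip":0.4},{"tx":0,"ty":0,"tz":7,"twist":0,"grip":0.4},{"tx":0,"ty":0,"tz":11,"twist":0,"grip":0.4},{"tx":0,"ty":0,"tz":15,"twist":0,"grip":0.4}]'
python3 -m crank '[{"tx":0,"ty":-5,"tz":0,"twist":0,"grip":0.4},{"tx":0,"ty":-10,"tz":0,"twist":0,"grip":0.4},{"tx":0,"ty":-15,"tz":0,"twist":0,"grip":0.4},{"tx":0,"ty":-18,"tz":0,"twist":0,"grip":0.4},{"tx":0,"ty":-18,"tz":0,"twist":0,"grip":0.4}]'
python3 - <<'E'
from h import *
b=cap("scene");save(b,"end.png")
P=pts(b);h=cv2.cvtColor(b["pixels"],cv2.COLOR_RGB2HSV).astype(int)
m=(h[...,0]>4)&(h[...,0]<22)&(h[...,1]>170)&(h[...,2]>100)&(np.hypot(P[...,0]-.539,P[...,1]+.097)<.09)&(P[...,2]>.008)
q=P[m];print(m.sum(),np.percentile(q,[1,50,99],axis=0))
print("far from mat centre",np.hypot(q[:,0]-.539,q[:,1]+.097).max())
E
```

```text
t: 10.1
eef_pos: [0.5382, -0.096, 0.0577]
eef_rot: [-3.141, 0.0, 1.493]
wrist_force: [-0.0, 0.8, -0.8]
gripper_width: 0.0496
grip_force: 0.0
t: 10.72
eef_pos: [0.5382, -0.0959, 0.2102]
eef_rot: [3.141, 0.0, 1.493]
wrist_force: [0.8, 0.1, 0.8]
gripper_width: 0.0522
grip_force: 0.0
t: 11.35
eef_pos: [0.5375, -0.2791, 0.2084]
eef_rot: [3.141, 0.001, 1.488]
wrist_force: [-0.4, 1.8, -0.5]
gripper_width: 0.0521
grip_force: 0.0
1250 [[ 0.50915557 -0.11938281  0.00900475]
 [ 0.53175564 -0.08443958  0.02911753]
 [ 0.56278332 -0.06118431  0.06297594]]
far from mat centre 0.03776365484906396
```

View pics/end.png

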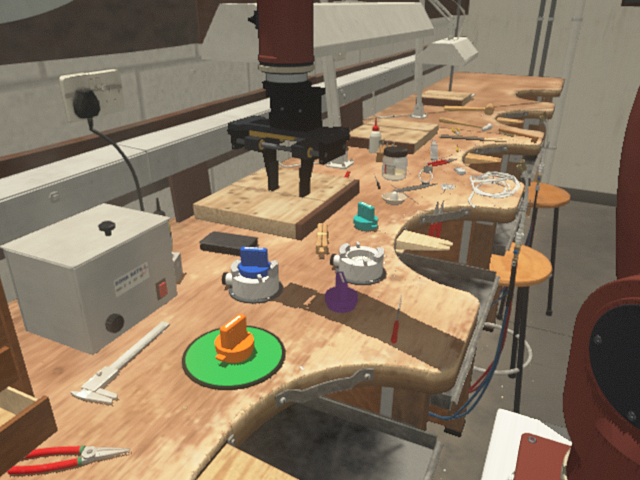

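The orange cover stands upright at (234,345), in the middle of the mat. Blue (254,270) is still shut, and the arm is clear of everything.

```bash
python3 -c "
from bench import env;print(env.finish_job())"
```

```text
the job is handed in; nothing more can be done
None
```

The orange cover was twisted free, lifted off and set upright in the middle of the green mat, the blue cover was left shut, and the job was handed in at about 11.4 s; no verdict was returned.

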